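# Take the worn brake pad out of its spring jig

### The arm

A 7-joint arm with a two-finger parallel gripper is mounted at the origin on the work surface. World frame = base frame: x ahead of the robot, y to its left, z up, the work surface at z = 0. Lengths are in mm, angles in rad, forces in N, time in s.
With the tool pointing down it reaches from about 425 to 925 mm from the base axis. Payload 6.8 kg.
Tool frame: the origin (TCP) lies on the centre line of the jaws, within the pads' length; the fingertips stand 8 mm ahead of it and the grasp point (between the pads) lies 11 mm behind it; z points along the fingers, y is the line along which they close (so a half turn about z gives the same grasp; the last joint's range is limited). The gripper opens to 88 mm and grips with 3 to 60 N. Pads are 20 mm wide; open, the fingers measure 115 mm over their backs; the gripper's body (75 mm by 178 mm) begins 61 mm behind the grasp point.
Start: joints at [-1.434, 0.477, 0.022, 1.555, -0.011, 1.109, -0.083], TCP at [163.59, 654.894, 230.664] pointing down, gripper open.
Joint ranges: [-2.96, 2.96], [-0.34, 2.1], [-1.41, 1.46], [0.24, 2.44], [-1.37, 4.51], [0.17, 1.92], [-2.96, 2.96]. Speed limits (rad/s): [2.39, 2.39, 3.14, 3.14, 3.14, 3.14, 3.14].

### API

Orientations are given as a rotation vector (axis times angle).
In Python, from bench import status, viewer, env, spotter gives the robot as it stands.
- The arm moves only by the tool send_rows, never from a script. Its argument "increments" is a list of rows, each an object of numbers: "x", "y", "z": the shift along the tool's x, y, z in cm; "wx", "wy", "wz": the turn, a rotation vector about the tool's x, y, z in degrees. A call has 1 to 5 rows; each row shifts and turns the commanded pose from where the row before left it, along the tool's axes as they then stand; what a row does not reach is not made up. A row lasts 1/10 s, in which the tool goes at most 50 mm and 8.59 degrees, less where a joint would pass 70% of its speed; a pose out of reach is approached as far as the arm can. A call is refused whole if a number of a shift passes 5 or a number of a turn 8.59, either way. A call with a gripper value outside its range is refused whole. "claw" is the gripper's target within -1 to 1 (fully open at 1, half-way at 0, shut at -1), set as the call begins (left out, the last holds). The fingers move at their own pace and stop on an object; "newtons" is the grip in N (left out, the last holds). Time passes only in rows, so rows that do not move let the fingers close. It gives the time, the measured TCP pose, the force, the opening and the grip force at its end, in the units of the state.
- status.observe(): the state, without advancing time (a new reading comes with each control period).
- viewer.get_image(name): name is "side" or "top" or "wrist"; returns the picture (384x512x3 uint8, red, green, blue); there is no depth.
- viewer.calibration(name): a dict with "vfov" (degrees; the focal length in pixels is half the picture's height over the tangent of half this angle, whatever the lens; pixels are square), "cx", "cy" (the principal point, pixels), "cam_to_world" (4x4, takes a point from camera to world coordinates). Camera axes: x right, y down, z forward; pixel columns grow to the right and rows downward; lengths in mm; the calibration is good to about 2 mm. A picture is of the moment at which its call begins: read the wrist's pose just before it. calibration takes no time and is no camera call; for the wrist camera it gives the pose at the moment of the call.
- env.sign_off(): hands the job in; it is judged then, once.
Trained networks look in the newest picture that a camera, given by its name, has taken for a name from the list of things; names that differ only in an ending like _2 or _b are one class to them, and where a whole thing is asked for, a point or a joint stands for the part that bears it (a point fixed in the world has none). Each returns a list of dicts, best first, with "p" (0 to 1); they miss things now and then, are a little off and sometimes report something else, mostly with a low value. They report only what shows in the picture. A call takes as long as a camera call. They do not tell look-alikes from the thing itself.
- spotter.boxes_of(camera, name): "location" ([column, row] in pixels, amid what is visible of it).
- spotter.place_of(camera, name): "location" ([column, row] in pixels: a listed point, or the origin of a listed thing).
The state is a dict: "time": time; "qpos": joint angles; "joint_velocities": joint speeds; "effort": joint torques, N m; "ee_pos": TCP position; "eef_rot": TCP orientation; "force": force on the tool from outside, world axes, zero at the start; "torque": the same for the moment, N m; "width": finger opening in mm; "gripper_force": force on a finger pad.
Only numpy, scipy, OpenCV 4.12 (cv2) and the standard library are available. Lean on these libraries where they do the work, as an engineer would, in place of code of your own. Each camera call takes 0.05 s, during which the arm holds its last target. There are 200 camera calls.

### The job

Two brake pads are held in bench jigs, each by a spring-loaded hold-down finger. On the jig with the worn pad (the one whose lining is thin and has no groove) lift the finger by its knob, swing it aside to either side and leave it there; then lift the pad out and lay it flat in the sheet-metal tray, lining up, without dropping it. Leave the good pad clamped in its jig as it is.

Things in the scene. Friction and masses are not known exactly. Their poses are not given: they have to be found in the camera images.
- jig_worn: Fixed jig that holds the worn pad; looks like jig_good. Origin on the table under the pad's centre; z up, x along the jig from the pad towards the finger's post. Base plate 240 x 90 x 20 mm (x -90 to +150). The pad lies along x on a plinth 36 mm wide, 35 mm above the table, so both long edges of the pad overhang with 15 mm free below. Post at x = 125 mm, its rod 93 mm high.
- post_worn (a point): Point on the post's vertical axis of jig_worn, 43 mm above the table, about which the finger swings; axes as the jig's.
- knob_worn (a point): Knob of the finger of jig_worn: upright black cylinder, 24 mm diameter, 42 mm tall, on the finger's 34 mm wide foot, 60 mm from the post axis. This point is on the knob's axis, 24 mm above the foot's top, 18 mm below the knob's top. Its x axis points from knob to post and turns with the finger.
- lift_worn (a joint): Height of the finger of jig_worn, m: 0 with its foot on the pad's ear, at most 0.030, -0.0015 when let down aside. A spring pulls it down, about 6 N at 0 and 14 N at 0.030. The foot has a lip 6 mm deep on each side of the ear: lift it more than 8 mm (well 10 to 25) before swinging.
- swing_worn (a joint): Swing of that finger about the post, rad: about 0 over the pad, positive counter-clockwise seen from above; stops at -1.4 and 1.4. Light friction holds it where it is left.
- pad_worn_center (a point): Centre of the worn pad, half-way up. Steel plate 8 mm thick, 108 mm long, 56 mm wide (y) over its middle 84 mm, with a 20 mm wide ear on each end (150 mm in all); on top a lining 96 x 42 mm, only 4 mm thick, in one piece. 12 mm thick in all, about 0.35 kg. x lengthwise, y across, z up. In the jig its centre is 41 mm above the table.
- jig_good: Fixed jig of the same make and axes that holds the good pad; leave alone.
- knob_good (a point): The same point on the knob of jig_good.
- lift_good (a joint): Height of the finger of jig_good, m, as lift_worn; stays at 0.
- swing_good (a joint): Swing of the finger of jig_good, rad, as swing_worn; stays near 0.
- pad_good_center (a point): Centre of the good pad, half-way up: the same backing plate, but with a lining 14 mm thick in two halves with a 10 mm groove across the middle; 22 mm in all.
- nest_worn (a point): Middle of the plinth top of jig_worn, where the pad's underside lies, 35 mm above the table. End stops 78 mm away along x either way and two pins beside the ear at x = -66 mm rise 6 mm above the plinth, so the pad comes out only upwards.
- nest_good (a point): The same point of jig_good.
- tray_in (a point): Centre of the inner floor, 4 mm above the table, of the fixed open sheet-metal tray: 240 (x) x 170 (y) x 40 mm high outside, walls 4 mm. Two small loose parts stand along its -y side: a piston (32 mm diameter and height) near x -92, y -60 mm and an angle bracket (50 x 22 x 26 mm) near x 83, y -62 mm in this frame. The rest is free.
Mind the look-alikes: they are no part of the job. Leave any yellow look-alike of the part that bears pad_worn_center alone.

How it is judged:
By the outcome, as a careful person would: the job done as asked, in the order asked, and still so for the second after the job is handed in, with the robot touching nothing.
It also fails if it takes over 56 s, if anything falls off the work surface, if the arm or the gripper's body presses on something with over 40 N, if the wrist force passes 120 N, or if a joint passes its speed limit or range.

## Working session

There is one attempt and no reset: what is moved stays moved. The work goes in short steps, Python scripts to look and compute and a tool call to move; the robot and the scene stay as the last step left them, time stands still between calls to the robot, and variables do not carry over. Pictures are saved under pics/ and viewed, at most 10 in all, crops included, and the job is handed in when it is done.

Besides the shell and the picture viewer there is one more tool, called after "Call:" by a JSON object that holds its "api" and its "payload". send_rows: Moves the arm, as the interface text tells. Its arguments: {"type":"object","properties":{"increments":{"type":"array"},"claw":{"type":"number"},"newtons":{"type":"number"}},"required":["increments"]}

```bash
mkdir -p pics; cat > h.py <<'E'
import numpy as np, cv2
from scipy.spatial.transform import Rotation as R
from bench import status, viewer, env, spotter
def ray(cam,px,z):
    c=viewer.calibration(cam); T=np.array(c["cam_to_world"]); f=192/np.tan(np.radians(c["vfov"]/2))
    d=T[:3,:3]@np.array([(px[0]-c["cx"])/f,(px[1]-c["cy"])/f,1]); o=T[:3,3]
    return o+d*(z-o[2])/d[2]
def snap(cam,name=None):
    im=np.array(viewer.get_image(cam))
    if name: cv2.imwrite("pics/"+name,im[:,:,::-1])
    return im
E
python3 - <<'E'
from h import *
s=status.observe(); print(s)
a=snap("top");b=snap("side")
cv2.imwrite("pics/a.png",cv2.resize(np.vstack([a,b]),(800,1200))[:600,:,::-1]); cv2.imwrite("pics/b.png",cv2.resize(b,(800,600))[:,:,::-1])
Z=dict(knob_worn=43+24,knob_good=67,pad_worn_center=41,pad_good_center=46,tray_in=4,jig_worn=0,post_worn=43)
for cam in("top","side"):
  print(cam,np.array(viewer.calibration(cam)["cam_to_world"])[:3,3].round())
  for n,z in Z.items():
    for r in spotter.place_of(cam,n)[:4]: print(n,round(r["p"],2),np.round(r["location"]),ray(cam,r["location"],z)[:2].round(1))
E
```

```text
{'time': 0.0, 'qpos': array([-1.43412018,  0.47777643,  0.02234703,  1.55647674, -0.01148557,
        1.1092782 , -0.08315017]), 'joint_velocities': array([-1.40284339e-03,  3.51364712e-04, -2.04750590e-06,  5.75213872e-04,
        5.78874997e-04, -1.50149099e-03, -6.70813469e-04]), 'effort': array([-3.01740874e-04, -5.82880175e+01,  1.53450888e+00, -2.72587699e+01,
       -5.43684326e-02,  1.73628592e-02,  1.74726938e-04]), 'ee_pos': array([163.45755819, 654.29261024, 229.68704862]), 'eef_rot': array([-3.83570505e-01, -3.11801599e+00,  2.84149684e-03]), 'force': array([-0.21099045, -0.45162241, -0.2854452 ]), 'torque': array([-0.01605649,  0.02346626,  0.01644607]), 'gripper_force': 0.0, 'width': 87.90362489930632}
top [ 325.  102. 1214.]
knob_worn 0.48 [193. 156.] [560.7 241.9]
knob_worn 0.16 [368. 181.] [ 480.7 -236.6]
knob_good 0.72 [189. 158.] [556.7 250.7]
knob_good 0.71 [370. 154.] [ 557.  -245.6]
pad_worn_center 0.83 [199. 265.] [264.6 232.3]
pad_worn_center 0.66 [118. 204.] [437.7 450. ]
pad_worn_center 0.64 [186. 176.] [509.1 264.6]
pad_good_center 0.87 [366. 182.] [ 480.  -237.9]
tray_in 0.7 [278. 181.] [494.7   6.9]
jig_worn 0.88 [189. 181.] [502.9 260.6]
jig_worn 0.71 [190. 158.] [569.6 257.6]
post_worn 0.75 [200. 131.] [636.4 224.7]
side [ 233. -793.  625.]
knob_worn 0.63 [284. 159.] [559.5 257.5]
knob_good 0.91 [345. 257.] [ 559.7 -227.4]
pad_worn_center 0.94 [265. 166.] [498.6 264.6]
pad_worn_center 0.83 [237. 150.] [430.6 409.7]
pad_worn_center 0.8 [196. 186.] [268.5 184.2]
pad_worn_center 0.66 [314. 276.] [ 486.6 -241. ]
tray_in 0.8 [291. 221.] [512.1   7.3]
jig_worn 0.9 [266. 178.] [503.1 260.5]
post_worn 0.83 [307. 164.] [638.4 250.7]
post_worn 0.68 [345. 256.] [ 576.5 -198.1]
post_worn 0.22 [290. 224.] [489.  -56.8]
```

View pics/a.png

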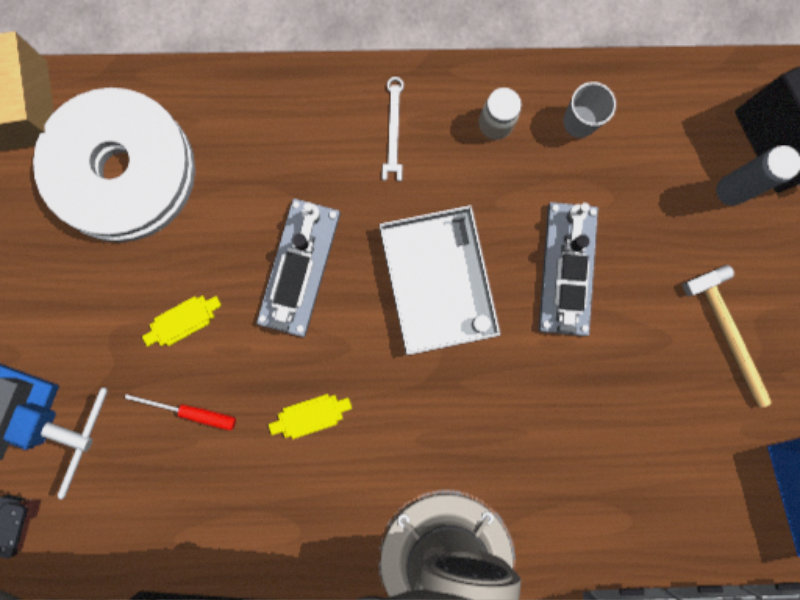

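View pics/b.png

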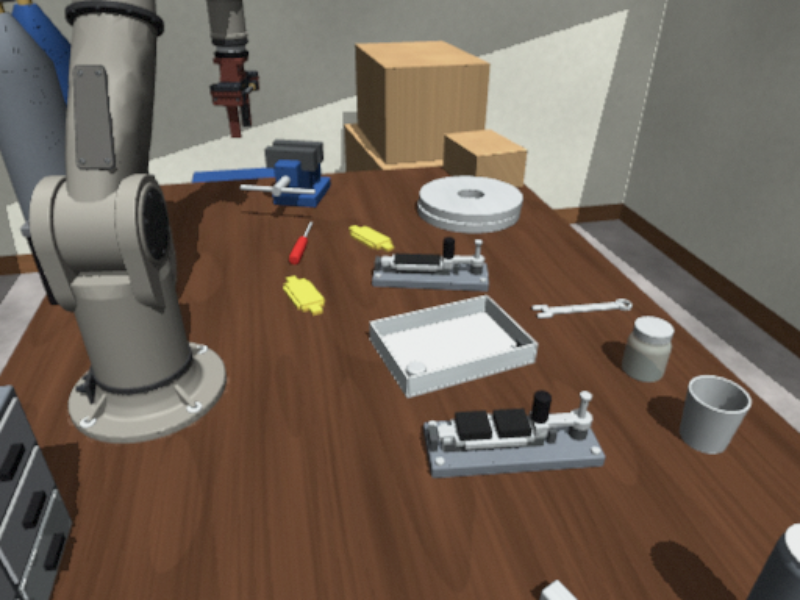

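The worn pad, with its one-piece lining, is in the left jig: lining at about (292,280) and knob at about (301,243) in the enlarged top view. The tray is in the middle and the good jig is on the right. The yellow pads are decoys. I'll move the wrist over the left jig.

Call:
{"api": "send_rows", "payload": {"increments": [{"x":-3.1,"y":-2},{"x":-3.1,"y":-2},{"x":-3.1,"y":-2},{"x":-3.1,"y":-2},{"x":-3.1,"y":-2}]}}

```text
invalid input
```

Call:
{"api": "send_rows", "payload": {"increments": [{"x":-3.1,"y":-2},{"x":-3.1,"y":-2},{"x":-3.1,"y":-2},{"x":-3.1,"y":-2},{"x":-3.1,"y":-2}]}}

```text
invalid input
```

Call:
{"api": "send_rows", "payload": {"increments": [{"x":-3.1,"y":-2},{"x":-3.1,"y":-2},{"x":-3.1,"y":-2},{"x":-3.1,"y":-2},{"x":0}]}}

```text
invalid input
```

```bash
cat >> h.py <<'E'
def look(names,cam="wrist",n=3):
    for k,z in names.items():
        for r in spotter.place_of(cam,k)[:n]: print(k,round(r["p"],2),np.round(r["location"]),ray(cam,r["location"],z)[:2].round(1))
E
python3 - <<'E'
from h import *
s=status.observe(); print(s["time"],s["ee_pos"],s["eef_rot"])
im=snap("wrist","w1.png"); print(np.array(viewer.calibration("wrist")["cam_to_world"]).round(2))
look(dict(knob_worn=75,pad_worn_center=41,post_worn=43,jig_worn=0,nest_worn=35))
E
```

```text
0.8 [163.58350945 654.89163599 230.6724931 ] [-3.83525156e-01 -3.11807735e+00 -3.56234655e-05]
[[ 2.4000e-01  9.4000e-01  2.3000e-01  1.0123e+02]
 [ 9.7000e-01 -2.4000e-01 -6.0000e-02  6.7089e+02]
 [ 0.0000e+00  2.4000e-01 -9.7000e-01  3.8436e+02]
 [ 0.0000e+00  0.0000e+00  0.0000e+00  1.0000e+00]]
```

View pics/w1.png

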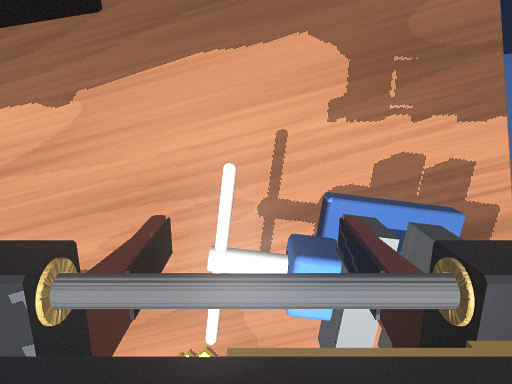

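The arm hasn't moved: the picture still shows the vise. The rows may need every key, so I'll send full rows.

Call:
{"api": "send_rows", "payload": {"increments": [{"x":-3.6,"y":-2.15,"z":0,"wx":0,"wy":0,"wz":0},{"x":-3.6,"y":-2.15,"z":0,"wx":0,"wy":0,"wz":0}]}}

```text
time: 1.3
ee_pos: [222.4, 595.7, 230.4]
eef_rot: [-0.379, -3.118, -0.0]
force: [1.1, -0.5, -0.8]
width: 88.1
gripper_force: 0.0
```

Call:
{"api": "send_rows", "payload": {"increments": [{"x":-3.6,"y":-2.15,"z":0,"wx":0,"wy":0,"wz":0},{"x":-3.6,"y":-2.15,"z":0,"wx":0,"wy":0,"wz":0},{"x":-3.6,"y":-2.15,"z":0,"wx":0,"wy":0,"wz":0},{"x":-3.6,"y":-2.15,"z":0,"wx":0,"wy":0,"wz":0},{"x":-3.6,"y":-2.15,"z":0,"wx":0,"wy":0,"wz":0}]}}

```text
time: 1.8
ee_pos: [372.7, 446.5, 230.9]
eef_rot: [0.384, 3.118, 0.001]
force: [0.3, 0.2, 0.0]
width: 87.6
gripper_force: 0.0
```

Call:
{"api": "send_rows", "payload": {"increments": [{"x":-3.6,"y":-2.15,"z":0,"wx":0,"wy":0,"wz":0},{"x":-3.6,"y":-2.15,"z":0,"wx":0,"wy":0,"wz":0},{"x":-3.6,"y":-2.15,"z":0,"wx":0,"wy":0,"wz":0},{"x":-3.6,"y":-2.15,"z":0,"wx":0,"wy":0,"wz":0},{"x":-3.6,"y":-2.15,"z":0,"wx":0,"wy":0,"wz":0}]}}

```text
time: 2.3
ee_pos: [521.3, 298.6, 230.9]
eef_rot: [0.383, 3.118, 0.001]
force: [1.1, 0.5, -0.4]
width: 87.7
gripper_force: 0.0
```

Call:
{"api": "send_rows", "payload": {"increments": [{"x":-3.6,"y":-2.15,"z":0,"wx":0,"wy":0,"wz":0},{"x":-3.6,"y":-2.15,"z":0,"wx":0,"wy":0,"wz":0},{"x":0,"y":0,"z":0,"wx":0,"wy":0,"wz":0},{"x":0,"y":0,"z":0,"wx":0,"wy":0,"wz":0}]}}

```text
time: 2.7
ee_pos: [580.1, 239.8, 230.6]
eef_rot: [-0.387, -3.118, 0.0]
force: [-0.7, 1.4, 0.2]
width: 88.1
gripper_force: 0.0
```

```bash
python3 - <<'E'
from h import *
s=status.observe(); print(s["time"],s["ee_pos"],s["eef_rot"])
im=snap("wrist","w2.png")
look(dict(knob_worn=75,pad_worn_center=41,post_worn=43,jig_worn=0,nest_worn=35))
E
```

```text
2.7 [580.10830689 239.76682257 230.56634993] [-3.87377959e-01 -3.11756476e+00  4.91911199e-05]
knob_worn 0.97 [250. 159.] [561.8 243.3]
pad_worn_center 0.88 [257.  91.] [502.2 265. ]
post_worn 0.71 [252. 207.] [617.5 231.1]
```

View pics/w2.png

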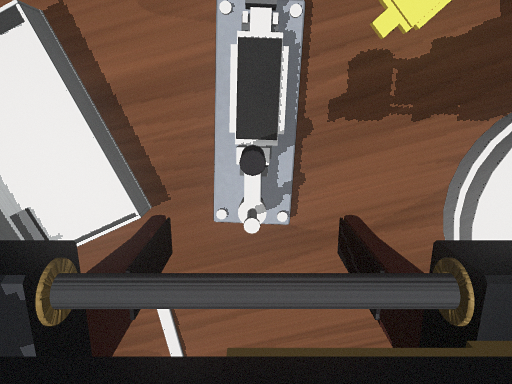

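The knob is at (252,160), the lining centre at (258,88) and the post at (252,215). The jig is nearly aligned with the tool. I'll refine the yaw from the base-plate screws.

```bash
python3 - <<'E'
from h import *
P=[ray("wrist",p,20)[:2] for p in [(226,7),(296,10),(222,214),(282,216)]]
L=[ray("wrist",p,47)[:2] for p in [(238,37),(283,38),(236,138),(277,140)]]
for Q in(P,L):
    a,b=(Q[0]+Q[1])/2,(Q[2]+Q[3])/2;d=b-a;print(np.round(Q,1).tolist(),a,b,np.linalg.norm(d),np.degrees(np.arctan2(d[1],d[0])),(a+b)/2,np.linalg.norm(Q[0]-Q[1]),np.linalg.norm(Q[2]-Q[3]))
for z in(67,75,80):print(ray("wrist",(250,159),z))
print(ray("wrist",(252,226),93), ray("wrist",(253,152),97))
T=status.observe()["eef_rot"];print(R.from_rotvec(T).as_matrix().round(3))
E
```

```text
[[415.6, 253.9], [435.1, 321.4], [625.0, 192.7], [644.1, 259.8]] [425.38572818 287.66467077] [634.54853448 226.24403872] 217.99443474383756 -16.364869745448903 [529.96713133 256.95435475] 70.28648908912562 69.79315026099279
[[450.7, 258.5], [461.8, 299.7], [542.1, 232.7], [554.0, 272.7]] [456.22660865 279.10667051] [548.04353619 252.66090905] 95.54960220724742 -16.067833219157603 [502.13507242 265.88378978] 42.6309441189636 41.74751119680003
[563.37858173 242.22831481  67.        ]
[562.19544898 242.62231275  75.        ]
[561.45599101 242.86856146  80.        ]
[621.40299915 229.93237232  93.        ] [553.58697442 247.75280723  97.        ]
[[-0.971  0.24  -0.   ]
 [ 0.24   0.971  0.   ]
 [ 0.     0.    -1.   ]]
```

Call:
{"api": "send_rows", "payload": {"increments": [{"x":0.87,"y":0.08,"z":2.0,"wx":0,"wy":0,"wz":2.3},{"x":0.87,"y":0.08,"z":3.5,"wx":0,"wy":0,"wz":0},{"x":0,"y":0,"z":3.5,"wx":0,"wy":0,"wz":0},{"x":0,"y":0,"z":3.0,"wx":0,"wy":0,"wz":0},{"x":0,"y":0,"z":0,"wx":0,"wy":0,"wz":0}]}}

```text
time: 3.5
ee_pos: [559.9, 246.4, 106.9]
eef_rot: [-0.443, -3.104, 0.007]
force: [-2.2, -0.8, -0.4]
width: 87.8
gripper_force: 0.0
```

```bash
python3 - <<'E'
from h import *
s=status.observe(); print(s["time"],s["ee_pos"],R.from_rotvec(s["eef_rot"]).as_matrix().round(3))
im=snap("wrist","w3.png")
look(dict(knob_worn=75,pad_worn_center=41))
E
```

```text
3.5 [559.94129239 246.37985393 106.88200868] [[-0.96   0.28  -0.007]
 [ 0.28   0.96  -0.003]
 [ 0.005 -0.005 -1.   ]]
knob_worn 0.96 [251. 229.] [570.5 243.4]
pad_worn_center 0.56 [252. 115.] [507.5 262.9]
```

View pics/w3.png

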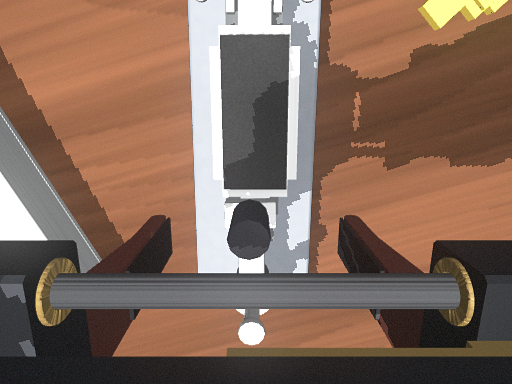

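The knob is centred between the jaws at about (250,229). I'll let the arm settle and measure again.

Call:
{"api": "send_rows", "payload": {"increments": [{"x":0,"y":0,"z":0,"wx":0,"wy":0,"wz":0},{"x":0,"y":0,"z":0,"wx":0,"wy":0,"wz":0}]}}

```text
time: 3.85
ee_pos: [564.2, 247.3, 112.3]
eef_rot: [0.446, 3.108, 0.003]
force: [-0.4, 0.6, 0.4]
width: 87.5
gripper_force: 0.0
```

```bash
python3 - <<'E'
from h import *
s=status.observe(); print(s["time"],s["ee_pos"],R.from_rotvec(s["eef_rot"]).as_matrix().round(3))
im=snap("wrist","w4.png")
g=cv2.cvtColor(im,cv2.COLOR_RGB2GRAY)
look(dict(knob_worn=75,pad_worn_center=41))
L=[ray("wrist",p,47)[:2] for p in [(220,35),(290,35),(225,188),(288,188)]]
print(np.mean(L,0),np.round(L,1).tolist())
for r in (205,215,230,245): print(r,"".join("#" if v<60 else "." for v in g[r,215:290]))
for z in (67,70,75,91): print(z,[ray("wrist",(250,r),z)[:2].round(1) for r in (200,229,258)])
E
```

```text
3.85 [564.17745957 247.31425771 112.33759465] [[-0.96   0.281  0.002]
 [ 0.281  0.96   0.001]
 [-0.002  0.002 -1.   ]]
knob_worn 0.85 [242. 216.] [562.1 240.4]
pad_worn_center 0.88 [253. 109.] [503.6 264.3]
[507.8475047  264.99975248] [[455.5, 257.5], [467.5, 298.5], [548.2, 231.4], [560.3, 272.6]]
205 ...............##.##.#####.###.#################...........................
215 ............##.#............................#####..........................
230 .........#.................................................................
245 ...........................................................................
67 [array([555.7, 247.1]), array([574.2, 241.7]), array([593.5, 235.9])]
70 [array([554.9, 247.4]), array([573.1, 242. ]), array([592.1, 236.4])]
75 [array([553.5, 247.9]), array([571.2, 242.6]), array([589.8, 237.1])]
91 [array([549.2, 249.4]), array([565.4, 244.6]), array([582.4, 239.5])]
```

Call:
{"api": "send_rows", "payload": {"increments": [{"x":0,"y":-0.2,"z":2.0,"wx":0,"wy":0,"wz":0},{"x":0,"y":0,"z":1.2,"wx":0,"wy":0,"wz":0},{"x":0,"y":0,"z":0.9,"wx":0,"wy":0,"wz":0},{"x":0,"y":0,"z":0.4,"wx":0,"wy":0,"wz":0},{"x":0,"y":0,"z":0,"wx":0,"wy":0,"wz":0}]}}

```text
time: 4.5
ee_pos: [562.4, 244.8, 65.1]
eef_rot: [-0.446, -3.109, 0.001]
force: [0.4, 0.2, 0.7]
width: 87.8
gripper_force: 0.0
```

Call:
{"api": "send_rows", "payload": {"increments": [{"x":0,"y":0,"z":0,"wx":0,"wy":0,"wz":0},{"x":0,"y":0,"z":0,"wx":0,"wy":0,"wz":0},{"x":0,"y":0,"z":0,"wx":0,"wy":0,"wz":0},{"x":0,"y":0,"z":0,"wx":0,"wy":0,"wz":0},{"x":0,"y":0,"z":0,"wx":0,"wy":0,"wz":0}], "claw": -1, "newtons": 30}}

```text
time: 5.0
ee_pos: [562.8, 245.0, 65.9]
eef_rot: [0.446, 3.11, 0.0]
force: [0.5, -0.4, -0.4]
width: 51.4
gripper_force: 0.0
```

Call:
{"api": "send_rows", "payload": {"increments": [{"x":0,"y":0,"z":0,"wx":0,"wy":0,"wz":0},{"x":0,"y":0,"z":0,"wx":0,"wy":0,"wz":0},{"x":0,"y":0,"z":0,"wx":0,"wy":0,"wz":0},{"x":0,"y":0,"z":0,"wx":0,"wy":0,"wz":0},{"x":0,"y":0,"z":0,"wx":0,"wy":0,"wz":0}]}}

```text
time: 5.5
ee_pos: [562.1, 243.3, 65.6]
eef_rot: [-0.448, -3.108, 0.003]
force: [-3.2, -4.2, 4.2]
width: 23.6
gripper_force: 30.0
```

Call:
{"api": "send_rows", "payload": {"increments": [{"x":0,"y":0,"z":-0.5,"wx":0,"wy":0,"wz":0},{"x":0,"y":0,"z":-0.5,"wx":0,"wy":0,"wz":0},{"x":0,"y":0,"z":-0.5,"wx":0,"wy":0,"wz":0},{"x":0,"y":0,"z":-0.3,"wx":0,"wy":0,"wz":0},{"x":0,"y":0,"z":0,"wx":0,"wy":0,"wz":0}], "newtons": 40}}

```text
time: 6.0
ee_pos: [562.2, 243.7, 83.3]
eef_rot: [-0.447, -3.109, 0.003]
force: [1.6, -4.1, -11.6]
width: 23.1
gripper_force: 40.0
```

```bash
python3 - <<'E'
from h import *
s=status.observe(); print(s["time"],s["ee_pos"],s["force"],s["torque"],s["width"])
c=np.array(s["ee_pos"])
a=np.radians(-16.2);J=np.array([[np.cos(a),-np.sin(a)],[np.sin(a),np.cos(a)]])
post=np.array([502,265.6])+J@[125,0]
Rt=R.from_rotvec(s["eef_rot"]).as_matrix();print("post",post,"r",np.linalg.norm(post-c[:2]))
r0=c[:2]-post
th=0;prev=r0.copy()
for k in range(1,5):
    t=np.radians(-k*17.18)  # swing negative
    p=np.array([[np.cos(t),-np.sin(t)],[np.sin(t),np.cos(t)]])@r0
    print(np.degrees(t),(Rt[:2,:2].T@(p-r0)).round(1))
# per-row step of 8deg in the (rotating) tool frame
for d in(8,):
    t=np.radians(-d);p=np.array([[np.cos(t),-np.sin(t)],[np.sin(t),np.cos(t)]])@r0-r0
    print("step",Rt[:2,:2].T@p)
E
```

```text
6.0 [562.17558145 243.70761403  83.29027717] [  1.63961203  -4.12561861 -11.610595  ] [-1.05292878 -0.3299156  -0.27093149] 23.124600975122075
post [622.03671071 230.72611175] r 61.25254441957809
-17.18 [-1.4 18.2]
-34.36 [-8.2 35.3]
-51.54 [-19.6  49.5]
-68.72 [-34.8  59.7]
step [0.02105877 8.54548266]
```

Lifted 18 mm with about 11.6 N of spring force. Next I'll swing it clockwise along the arc.

Call:
{"api": "send_rows", "payload": {"increments": [{"x":0,"y":0.64,"z":0,"wx":0,"wy":0,"wz":6},{"x":0,"y":0.64,"z":0,"wx":0,"wy":0,"wz":6}]}}

```text
time: 6.2
ee_pos: [567.0, 255.7, 83.2]
eef_rot: [0.777, 3.044, -0.002]
force: [4.0, -6.3, -11.9]
width: 23.4
gripper_force: 40.0
```

Call:
{"api": "send_rows", "payload": {"increments": [{"x":0,"y":0.64,"z":0,"wx":0,"wy":0,"wz":6},{"x":0,"y":0.64,"z":0,"wx":0,"wy":0,"wz":6},{"x":0,"y":0.64,"z":0,"wx":0,"wy":0,"wz":6}]}}

```text
time: 6.5
ee_pos: [578.4, 270.8, 83.1]
eef_rot: [1.243, 2.884, -0.003]
force: [5.1, -6.8, -13.0]
width: 23.4
gripper_force: 40.0
```

Call:
{"api": "send_rows", "payload": {"increments": [{"x":0,"y":0.64,"z":0,"wx":0,"wy":0,"wz":6},{"x":0,"y":0.64,"z":0,"wx":0,"wy":0,"wz":6},{"x":0,"y":0.64,"z":0,"wx":0,"wy":0,"wz":6}]}}

```text
time: 6.8
ee_pos: [593.8, 281.7, 83.0]
eef_rot: [1.678, 2.653, -0.004]
force: [4.9, -8.4, -12.2]
width: 23.6
gripper_force: 40.0
```

Call:
{"api": "send_rows", "payload": {"increments": [{"x":0,"y":0.64,"z":0,"wx":0,"wy":0,"wz":6},{"x":0,"y":0.64,"z":0,"wx":0,"wy":0,"wz":6},{"x":0,"y":0.64,"z":0,"wx":0,"wy":0,"wz":6},{"x":0,"y":0.64,"z":0,"wx":0,"wy":0,"wz":6},{"x":0,"y":0,"z":0,"wx":0,"wy":0,"wz":0}]}}

```text
time: 7.3
ee_pos: [618.2, 288.0, 82.5]
eef_rot: [2.191, 2.246, -0.005]
force: [4.5, -9.9, -12.2]
width: 23.3
gripper_force: 40.0
```

Call:
{"api": "send_rows", "payload": {"increments": [{"x":0,"y":0,"z":0.5,"wx":0,"wy":0,"wz":0},{"x":0,"y":0,"z":0.5,"wx":0,"wy":0,"wz":0},{"x":0,"y":0,"z":0.5,"wx":0,"wy":0,"wz":0},{"x":0,"y":0,"z":0.3,"wx":0,"wy":0,"wz":0},{"x":0,"y":0,"z":0,"wx":0,"wy":0,"wz":0}]}}

```text
time: 7.8
ee_pos: [618.0, 288.1, 65.0]
eef_rot: [2.188, 2.25, -0.004]
force: [3.3, -10.6, -7.4]
width: 23.6
gripper_force: 40.0
```

Call:
{"api": "send_rows", "payload": {"increments": [{"x":0,"y":0,"z":0,"wx":0,"wy":0,"wz":0},{"x":0,"y":0,"z":0,"wx":0,"wy":0,"wz":0},{"x":0,"y":0,"z":0,"wx":0,"wy":0,"wz":0},{"x":0,"y":0,"z":0,"wx":0,"wy":0,"wz":0},{"x":0,"y":0,"z":0,"wx":0,"wy":0,"wz":0}], "claw": 0.2}}

```text
time: 8.3
ee_pos: [617.2, 292.6, 66.1]
eef_rot: [-2.188, -2.254, -0.002]
force: [-0.1, 1.1, -0.6]
width: 52.2
gripper_force: 0.0
```

Call:
{"api": "send_rows", "payload": {"increments": [{"x":0,"y":0,"z":-1,"wx":0,"wy":0,"wz":0},{"x":0,"y":0,"z":-2,"wx":0,"wy":0,"wz":0},{"x":0,"y":0,"z":-4,"wx":0,"wy":0,"wz":0},{"x":0,"y":0,"z":-4,"wx":0,"wy":0,"wz":0},{"x":0,"y":0,"z":-3,"wx":0,"wy":0,"wz":0}]}}

```text
time: 8.8
ee_pos: [618.0, 291.8, 209.2]
eef_rot: [2.189, 2.253, 0.004]
force: [0.1, -0.9, -0.6]
width: 52.9
gripper_force: 0.0
```

Call:
{"api": "send_rows", "payload": {"increments": [{"x":0,"y":0,"z":0,"wx":0,"wy":0,"wz":-8},{"x":0,"y":0,"z":0,"wx":0,"wy":0,"wz":-8},{"x":0,"y":0,"z":0,"wx":0,"wy":0,"wz":-8},{"x":0,"y":0,"z":0,"wx":0,"wy":0,"wz":-8},{"x":0,"y":0,"z":0,"wx":0,"wy":0,"wz":-8}], "claw": 1}}

```text
time: 9.3
ee_pos: [617.3, 291.7, 206.6]
eef_rot: [1.278, 2.869, 0.001]
force: [1.0, 0.3, 0.5]
width: 86.7
gripper_force: 0.0
```

Call:
{"api": "send_rows", "payload": {"increments": [{"x":0,"y":0,"z":0,"wx":0,"wy":0,"wz":-8},{"x":0,"y":0,"z":0,"wx":0,"wy":0,"wz":-8},{"x":0,"y":0,"z":0,"wx":0,"wy":0,"wz":-8},{"x":0,"y":0,"z":0,"wx":0,"wy":0,"wz":-8}]}}

```text
time: 9.7
ee_pos: [617.4, 291.5, 206.5]
eef_rot: [0.438, 3.11, 0.0]
force: [0.6, -0.2, -0.2]
width: 87.6
gripper_force: 0.0
```

Call:
{"api": "send_rows", "payload": {"increments": [{"x":3.5,"y":-2.9,"z":0,"wx":0,"wy":0,"wz":0},{"x":3.5,"y":-2.9,"z":0,"wx":0,"wy":0,"wz":0},{"x":0,"y":0,"z":0,"wx":0,"wy":0,"wz":0},{"x":0,"y":0,"z":0,"wx":0,"wy":0,"wz":0},{"x":0,"y":0,"z":0,"wx":0,"wy":0,"wz":0}]}}

```text
time: 10.2
ee_pos: [535.1, 256.5, 206.8]
eef_rot: [0.446, 3.108, 0.002]
force: [0.1, 1.1, 0.2]
width: 87.7
gripper_force: 0.0
```

```bash
python3 - <<'E'
from h import *
s=status.observe(); print(s["time"],s["ee_pos"],R.from_rotvec(s["eef_rot"]).as_matrix().round(3))
im=snap("wrist","w5.png")
look(dict(knob_worn=75,pad_worn_center=41))
snap("top"); look(dict(tray_in=4,knob_worn=75),"top")
E
```

```text
10.2 [535.11442515 256.48924599 206.75771543] [[-0.96   0.281  0.002]
 [ 0.281  0.96   0.001]
 [-0.002  0.002 -1.   ]]
knob_worn 0.56 [309. 258.] [621.4 285.6]
pad_worn_center 0.68 [432.  16.] [443.2 447. ]
pad_worn_center 0.65 [248. 139.] [501.1 260.4]
```

View pics/w5.png

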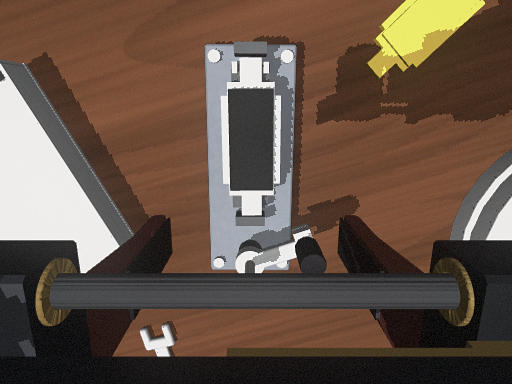

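The finger is aside, with the knob at (312,255). The pad sits free, with lining corners at about (228,89), (274,89), (229,190) and (275,191). I'll compute its pose and the tray's.

```bash
python3 - <<'E'
from h import *
L=[ray("wrist",p,47)[:2] for p in [(228,89),(274,89),(229,190),(275,191)]]
a,b=(L[0]+L[1])/2,(L[2]+L[3])/2;d=b-a;print("lining c",(a+b)/2,np.linalg.norm(d),np.degrees(np.arctan2(d[1],d[0])))
P=[ray("wrist",p,20)[:2] for p in [(214,56),(287,57),(219,262)]]
print(np.round(P,1).tolist(),"base mid-from-screws jig0:",(P[0]+P[1])/2+109*np.array([.960,-.279])-30*np.array([.960,-.279]))
f=1/1.5625
T=[ray("top",(x*f,y*f),40)[:2] for x,y in [(381,226),(470,208),(407,353),(498,335)]]
T2=np.array(T);print("tray rim",T2.round(1).tolist(),T2.mean(0))
d=(T2[0]+T2[1]-T2[2]-T2[3])/2;print(np.linalg.norm(d),np.degrees(np.arctan2(d[1],d[0])),np.linalg.norm(T2[0]-T2[1]))
E
```

```text
lining c [502.75089162 263.08696275] 95.11652312611146 -15.871757675697888
[[416.4, 250.6], [437.0, 317.9], [624.1, 189.0]] base mid-from-screws jig0: [502.56087682 262.25214891]
tray rim [[596.0, 101.2], [625.8, -60.5], [366.8, 60.7], [394.6, -101.9]] [ 4.95790609e+02 -1.17414621e-01]
233.83526501752422 10.091891191414035 164.39170854248917
```

Call:
{"api": "send_rows", "payload": {"increments": [{"x":1.65,"y":-0.1,"z":2.0,"wx":0,"wy":0,"wz":0},{"x":1.68,"y":-0.1,"z":3.5,"wx":0,"wy":0,"wz":0},{"x":0,"y":0,"z":4,"wx":0,"wy":0,"wz":0},{"x":0,"y":0,"z":3,"wx":0,"wy":0,"wz":0},{"x":0,"y":0,"z":2,"wx":0,"wy":0,"wz":0}]}}

```text
time: 11.0
ee_pos: [500.3, 262.9, 58.3]
eef_rot: [-0.445, -3.108, 0.003]
force: [0.0, 0.1, -0.3]
width: 87.7
gripper_force: 0.0
```

Call:
{"api": "send_rows", "payload": {"increments": [{"x":0,"y":0,"z":1,"wx":0,"wy":0,"wz":0},{"x":0,"y":0,"z":0.5,"wx":0,"wy":0,"wz":0},{"x":0,"y":0,"z":0,"wx":0,"wy":0,"wz":0},{"x":0,"y":0,"z":0,"wx":0,"wy":0,"wz":0}]}}

```text
time: 11.4
ee_pos: [502.0, 263.6, 46.6]
eef_rot: [0.446, 3.108, 0.002]
force: [0.2, -0.4, 0.3]
width: 87.7
gripper_force: 0.0
```

```bash
python3 - <<'E'
from h import *
s=status.observe(); print(s["time"],s["ee_pos"],s["eef_rot"],s["force"])
im=snap("wrist","w6.png")
E
```

```text
11.4 [501.9755782  263.57317019  46.62668616] [4.46148301e-01 3.10845847e+00 1.83223456e-03] [ 0.1629858  -0.41637638  0.29666528]
```

View pics/w6.png

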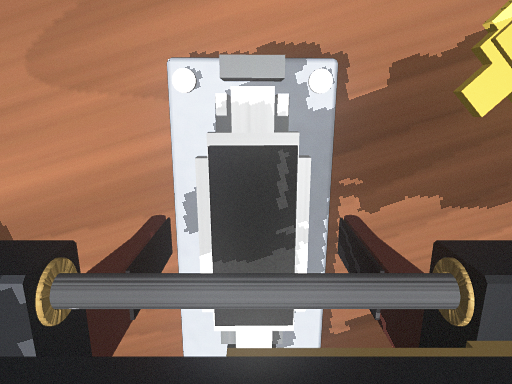

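The pad is centred between the jaws at column 253. I'll lower 2.6 mm and close.

Call:
{"api": "send_rows", "payload": {"increments": [{"x":0,"y":0,"z":0.27,"wx":0,"wy":0,"wz":0},{"x":0,"y":0,"z":0,"wx":0,"wy":0,"wz":0},{"x":0,"y":0,"z":0,"wx":0,"wy":0,"wz":0}]}}

```text
time: 11.75
ee_pos: [501.2, 263.3, 43.2]
eef_rot: [0.446, 3.11, 0.0]
force: [-0.1, 0.3, 0.2]
width: 88.1
gripper_force: 0.0
```

Call:
{"api": "send_rows", "payload": {"increments": [{"x":0,"y":0,"z":0,"wx":0,"wy":0,"wz":0},{"x":0,"y":0,"z":0,"wx":0,"wy":0,"wz":0},{"x":0,"y":0,"z":0,"wx":0,"wy":0,"wz":0},{"x":0,"y":0,"z":0,"wx":0,"wy":0,"wz":0},{"x":0,"y":0,"z":0,"wx":0,"wy":0,"wz":0}], "claw": -1, "newtons": 50}}

```text
time: 12.25
ee_pos: [501.2, 263.2, 42.9]
eef_rot: [-0.446, -3.11, 0.0]
force: [0.1, 0.3, 0.1]
width: 55.2
gripper_force: 50.0
```

Call:
{"api": "send_rows", "payload": {"increments": [{"x":0,"y":0,"z":0,"wx":0,"wy":0,"wz":0},{"x":0,"y":0,"z":0,"wx":0,"wy":0,"wz":0},{"x":0,"y":0,"z":0,"wx":0,"wy":0,"wz":0}]}}

```text
time: 12.55
ee_pos: [501.2, 263.2, 43.0]
eef_rot: [-0.446, -3.11, -0.0]
force: [0.2, 0.8, 0.1]
width: 55.4
gripper_force: 50.0
```

Call:
{"api": "send_rows", "payload": {"increments": [{"x":0,"y":0,"z":-0.5,"wx":0,"wy":0,"wz":0},{"x":0,"y":0,"z":-1,"wx":0,"wy":0,"wz":0},{"x":0,"y":0,"z":-1.5,"wx":0,"wy":0,"wz":0},{"x":0,"y":0,"z":-2,"wx":0,"wy":0,"wz":0},{"x":0,"y":0,"z":-2,"wx":0,"wy":0,"wz":0}]}}

```text
time: 13.05
ee_pos: [501.2, 263.1, 114.6]
eef_rot: [0.446, 3.11, 0.0]
force: [0.6, 0.1, -3.5]
width: 55.5
gripper_force: 50.0
```

Call:
{"api": "send_rows", "payload": {"increments": [{"x":0,"y":0,"z":-2,"wx":0,"wy":0,"wz":0},{"x":0,"y":0,"z":-1,"wx":0,"wy":0,"wz":0},{"x":0,"y":0,"z":0,"wx":0,"wy":0,"wz":0},{"x":0,"y":0,"z":0,"wx":0,"wy":0,"wz":0}]}}

```text
time: 13.45
ee_pos: [500.8, 263.1, 142.8]
eef_rot: [-0.446, -3.109, 0.0]
force: [-0.4, -0.5, -3.4]
width: 55.5
gripper_force: 50.0
```

```bash
python3 - <<'E'
from h import *
s=status.observe(); print(s["time"],s["ee_pos"],s["eef_rot"],s["force"],s["torque"],s["width"])
Rt=R.from_rotvec(s["eef_rot"]).as_matrix()
a=np.radians(11);g=np.array([496,0])+15*np.array([-np.sin(a),np.cos(a)])
print("goal",g,"tool shift",Rt[:2,:2].T@(g-s["ee_pos"][:2]))
E
```

```text
13.45 [500.8066563  263.13284562 142.79110654] [-4.45784239e-01 -3.10947917e+00  1.05428163e-04] [-0.40008585 -0.45969824 -3.42442209] [0.00769878 0.03985952 0.04186734] 55.46287286433252
goal [493.13786507  14.72440775] tool shift [ -62.43084249 -240.55758606]
```

Call:
{"api": "send_rows", "payload": {"increments": [{"x":-0.4,"y":-1.5,"z":0,"wx":0,"wy":0,"wz":0},{"x":-0.78,"y":-3,"z":0,"wx":0,"wy":0,"wz":0},{"x":-0.78,"y":-3,"z":0,"wx":0,"wy":0,"wz":0},{"x":-0.78,"y":-3,"z":0,"wx":0,"wy":0,"wz":0},{"x":-0.78,"y":-3,"z":0,"wx":0,"wy":0,"wz":0}]}}

```text
time: 13.95
ee_pos: [495.9, 120.9, 142.0]
eef_rot: [-0.447, -3.108, 0.002]
force: [-0.1, -0.7, -3.6]
width: 55.4
gripper_force: 50.0
```

Call:
{"api": "send_rows", "payload": {"increments": [{"x":-0.78,"y":-3,"z":0,"wx":0,"wy":0,"wz":0},{"x":-0.78,"y":-3,"z":0,"wx":0,"wy":0,"wz":0},{"x":-0.78,"y":-3,"z":0,"wx":0,"wy":0,"wz":0},{"x":-0.38,"y":-1.5,"z":0,"wx":0,"wy":0,"wz":0},{"x":0,"y":0,"z":0,"wx":0,"wy":0,"wz":0}]}}

```text
time: 14.45
ee_pos: [492.2, 11.2, 142.2]
eef_rot: [-0.455, -3.107, 0.003]
force: [0.5, 0.0, -3.8]
width: 55.4
gripper_force: 50.0
```

Call:
{"api": "send_rows", "payload": {"increments": [{"x":0,"y":0,"z":0,"wx":0,"wy":0,"wz":-6.8},{"x":0,"y":0,"z":0,"wx":0,"wy":0,"wz":-6.8},{"x":0,"y":0,"z":0,"wx":0,"wy":0,"wz":-6.8},{"x":0,"y":0,"z":0,"wx":0,"wy":0,"wz":-6.8},{"x":0,"y":0,"z":0,"wx":0,"wy":0,"wz":0}]}}

```text
time: 14.95
ee_pos: [493.0, 15.7, 142.4]
eef_rot: [0.3, -3.126, -0.0]
force: [0.1, 0.1, -3.8]
width: 55.4
gripper_force: 50.0
```

```bash
python3 - <<'E'
from h import *
s=status.observe(); print(s["time"],s["ee_pos"],s["eef_rot"],s["force"],s["width"])
im=snap("wrist"); t=snap("top")
look(dict(tray_in=4)); 
cv2.imwrite("pics/c1.png",np.hstack([im[:,:,::-1],cv2.resize(t[90:250,200:330],None,fx=2.2,fy=2.4)[:384,:288,::-1]]))
E
```

```text
14.95 [492.96153145  15.65283639 142.3905062 ] [ 3.00232543e-01 -3.12597905e+00 -3.50058978e-04] [ 0.07120817  0.05827298 -3.84462434] 55.37251930139779
```

View pics/c1.png

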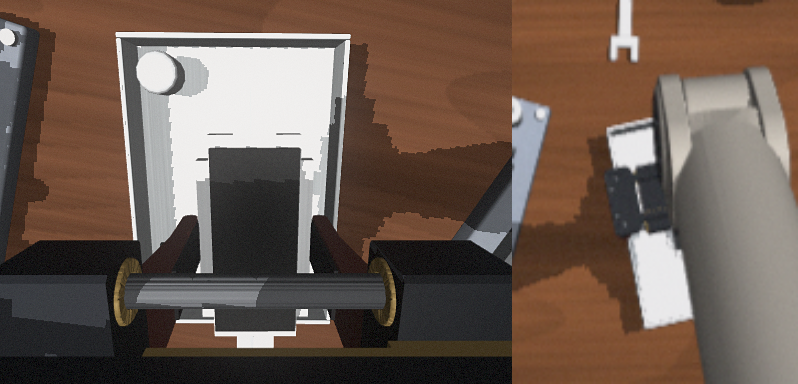

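The pad is level and aligned in the tray, slightly to its +y side. The piston at (160,72) is clear. I'll lower it.

Call:
{"api": "send_rows", "payload": {"increments": [{"x":0,"y":0,"z":2,"wx":0,"wy":0,"wz":0},{"x":0,"y":0,"z":3,"wx":0,"wy":0,"wz":0},{"x":0,"y":0,"z":3,"wx":0,"wy":0,"wz":0},{"x":0,"y":0,"z":2,"wx":0,"wy":0,"wz":0},{"x":0,"y":0,"z":1,"wx":0,"wy":0,"wz":0}]}}

```text
time: 15.6
ee_pos: [492.5, 15.4, 31.2]
eef_rot: [0.295, -3.125, 0.001]
force: [-0.1, 0.8, -3.9]
width: 55.4
gripper_force: 50.0
```

Call:
{"api": "send_rows", "payload": {"increments": [{"x":0,"y":0,"z":0.8,"wx":0,"wy":0,"wz":0},{"x":0,"y":0,"z":0.5,"wx":0,"wy":0,"wz":0},{"x":0,"y":0,"z":0.3,"wx":0,"wy":0,"wz":0},{"x":0,"y":0,"z":0,"wx":0,"wy":0,"wz":0},{"x":0,"y":0,"z":0,"wx":0,"wy":0,"wz":0}]}}

```text
time: 16.1
ee_pos: [494.1, 15.4, 17.5]
eef_rot: [-0.297, 3.126, 0.0]
force: [0.8, 0.8, -4.6]
width: 55.3
gripper_force: 50.0
```

Call:
{"api": "send_rows", "payload": {"increments": [{"x":0,"y":0,"z":0.2,"wx":0,"wy":0,"wz":0},{"x":0,"y":0,"z":0.15,"wx":0,"wy":0,"wz":0},{"x":0,"y":0,"z":0,"wx":0,"wy":0,"wz":0},{"x":0,"y":0,"z":0,"wx":0,"wy":0,"wz":0}]}}

```text
time: 16.5
ee_pos: [493.6, 15.4, 13.4]
eef_rot: [0.298, -3.127, -0.0]
force: [-0.0, 0.5, -4.2]
width: 55.0
gripper_force: 50.0
```

Call:
{"api": "send_rows", "payload": {"increments": [{"x":0,"y":0,"z":0.1,"wx":0,"wy":0,"wz":0},{"x":0,"y":0,"z":0,"wx":0,"wy":0,"wz":0},{"x":0,"y":0,"z":0,"wx":0,"wy":0,"wz":0}]}}

```text
time: 16.8
ee_pos: [493.7, 15.4, 12.5]
eef_rot: [-0.298, 3.127, 0.0]
force: [0.1, 0.8, -2.7]
width: 55.4
gripper_force: 50.1
```

Contact is beginning, so I'll go a touch lower.

Call:
{"api": "send_rows", "payload": {"increments": [{"x":0,"y":0,"z":0.06,"wx":0,"wy":0,"wz":0},{"x":0,"y":0,"z":0,"wx":0,"wy":0,"wz":0},{"x":0,"y":0,"z":0,"wx":0,"wy":0,"wz":0}]}}

```text
time: 17.1
ee_pos: [493.7, 15.3, 12.4]
eef_rot: [-0.297, 3.127, 0.0]
force: [-0.9, 0.4, 6.4]
width: 55.5
gripper_force: 54.4
```

The pad is on the floor. I'll release it and rise.

Call:
{"api": "send_rows", "payload": {"increments": [{"x":0,"y":0,"z":0,"wx":0,"wy":0,"wz":0},{"x":0,"y":0,"z":0,"wx":0,"wy":0,"wz":0},{"x":0,"y":0,"z":0,"wx":0,"wy":0,"wz":0},{"x":0,"y":0,"z":0,"wx":0,"wy":0,"wz":0},{"x":0,"y":0,"z":0,"wx":0,"wy":0,"wz":0}], "claw": 0.7}}

```text
time: 17.6
ee_pos: [494.6, 15.4, 12.4]
eef_rot: [-0.297, 3.126, 0.0]
force: [-0.0, 0.9, 6.0]
width: 74.8
gripper_force: 2.9
```

Call:
{"api": "send_rows", "payload": {"increments": [{"x":0,"y":0,"z":-1,"wx":0,"wy":0,"wz":0},{"x":0,"y":0,"z":-2,"wx":0,"wy":0,"wz":0},{"x":0,"y":0,"z":-4,"wx":0,"wy":0,"wz":0},{"x":0,"y":0,"z":-4,"wx":0,"wy":0,"wz":0},{"x":0,"y":0,"z":-4,"wx":0,"wy":0,"wz":0}]}}

```text
time: 18.1
ee_pos: [493.1, 15.1, 163.8]
eef_rot: [0.297, -3.127, 0.0]
force: [0.6, -0.2, -0.6]
width: 74.8
gripper_force: 0.0
```

Call:
{"api": "send_rows", "payload": {"increments": [{"x":0,"y":0,"z":-4,"wx":0,"wy":0,"wz":0},{"x":0,"y":0,"z":-2,"wx":0,"wy":0,"wz":0},{"x":0,"y":0,"z":0,"wx":0,"wy":0,"wz":0},{"x":0,"y":0,"z":0,"wx":0,"wy":0,"wz":0}]}}

```text
time: 18.5
ee_pos: [493.3, 15.3, 222.0]
eef_rot: [-0.298, 3.127, 0.0]
force: [-0.3, 0.2, -1.2]
width: 74.4
gripper_force: 0.0
```

```bash
python3 - <<'E'
from h import *
s=status.observe(); print(s["time"],s["ee_pos"],s["force"],s["width"])
b=snap("side"); w=snap("wrist")
cv2.imwrite("pics/d.png",np.hstack([cv2.resize(b[130:310,200:400],(400,360)),cv2.resize(w,(400,360))])[:,:,::-1])
E
```

```text
18.5 [493.34836703  15.28069362 221.98416047] [-0.28588626  0.24398489 -1.16185331] 74.44949837976135
```

View pics/d.png

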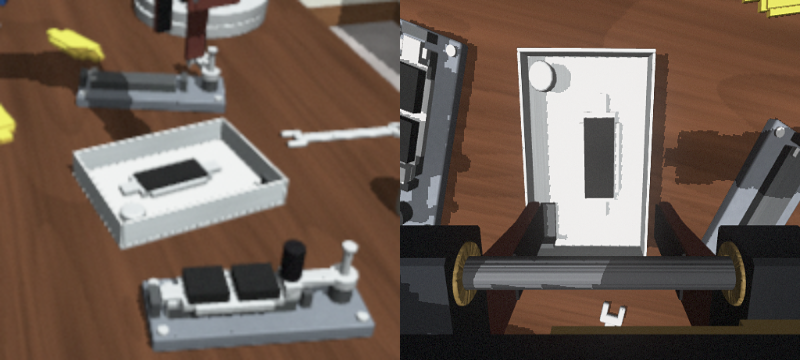

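The pad lies flat in the tray with its lining up, at (600,157) in the right panel. The good jig is untouched, and the worn jig is empty with its finger aside. I'll hand the job in.

```bash
python3 -c "
from h import *
print(env.sign_off())"
```

```text
the job is handed in; nothing more can be done
None
```

The worn pad lies flat in the tray, lining up, its jig's finger is swung aside, and the good pad is still clamped; I handed the job in at about 18.6 s, and no verdict came back.

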